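# Clamp an engine cover evenly for a leak test

## Robot

A 6-joint arm with a two-finger parallel gripper is mounted at the origin on the work surface. World frame = base frame: x ahead of the robot, y to its left, z up, the work surface at z = 0. Lengths are in mm, angles in degrees, forces in N, time in s.
With the tool pointing down it reaches from about 350 to 850 mm from the base axis. Payload 8.1 kg.
Tool frame: the origin (TCP) lies at the centre of the arm's flange, where the gripper is bolted on; the fingertips stand 173 mm ahead of it and the grasp point (between the pads) lies 155 mm ahead of it; z points along the fingers, y is the line along which they close (so a half turn about z gives the same grasp; the last joint's range is limited). The gripper opens to 85 mm and grips with 20 to 120 N. Pads are 22 mm wide; open, the fingers measure 114 mm over their backs; the gripper's body (76 mm by 85 mm) begins 54 mm behind the grasp point. The pads swing forward as they close: fully open they stand 13 mm farther back than shut.
Start: joints at [67.701, 7.471, 85.268, -0, 87.261, -4.893], TCP at [179.468, 572.537, 404.692] pointing down, gripper open.
Joint ranges: [-169.43, 169.43], [-51.17, 129.36], [1.28, 143.12], [-76.62, 256.62], [0, 156.53], [-152.29, 152.29]. Speed limits (degrees/s): [136.94, 136.94, 159.86, 180, 180, 180].

## Interface

Orientations are given as [roll, pitch, yaw] about the fixed x, y, z axes, in that order (R = Rz(yaw) Ry(pitch) Rx(roll)).
In Python, from bench import * gives the robot as it stands.
- The arm moves only by the shell command python3 -m jog 'ROWS' [FORCE]. ROWS is text: rows parted by semicolons, each of 7 numbers parted by spaces: the shift along the tool's x, y, z scaled (see below), then the turn, a rotation vector about the tool's x, y, z scaled (see below), then the closure, from -1 (fully open) to 1 (shut). In form: tx ty tz wx wy wz hand; .... A call has 1 to 5 rows; each row shifts and turns the commanded pose from where the row before left it, along the tool's axes as they then stand; what a row does not reach is not made up. The controller multiplies each number of a shift by 0.1 m and each number of a turn by 60 degrees. A row lasts 1/8 s, in which the tool goes at most 62.5 mm and 10.7 degrees, less where a joint would pass 70% of its speed; a pose out of reach is approached as far as the arm can. A call with a number of a shift or a turn outside -1 to 1 is refused whole. A call with a gripper value outside its range is refused whole. The fingers move at their own pace and stop on an object; FORCE is the grip in N (left out, the last holds). Time passes only in rows, so rows that do not move let the fingers close. It gives the time, the measured TCP pose, the force, the opening and the grip force at its end, in the units of the state.
- sense(): the state, without advancing time (a new reading comes with each control period).
- snapshot(name): name is "scene" or "top" or "wrist"; returns a dict with "img" (384x512x3 uint8, red, green, blue), "fx", "fy", "cx", "cy" (pixels), "extrinsics" (4x4, takes a point from camera to world coordinates). Camera axes: x right, y down, z forward; pixel columns grow to the right and rows downward; lengths in mm; the calibration is good to about 2 mm. A picture is of the moment at which its call begins. There is no depth.
- hand_in(): hands the job in; it is judged then, once.
The state is a dict: "time": time; "joint_pos": joint angles; "qd": joint speeds; "joint_efforts": joint torques, N m; "tool_pos": TCP position; "tcp_rot": TCP orientation; "ft_force": force on the tool from outside, world axes, zero at the start; "wrist_torque": the same for the moment, N m; "finger_gap": finger opening in mm; "grip_force": force on a finger pad.
Only numpy, scipy, OpenCV 4.12 (cv2) and the standard library are available. Lean on these libraries where they do the work, as an engineer would, in place of code of your own. Each camera call takes 0.05 s, during which the arm holds its last target. There are 200 camera calls.

## Task

Tighten the four red hand nuts of the engine cover in two passes, both crosswise, going from the first nut of a pass straight to the one diagonally opposite: first bring every nut's white pointer to about its orange mark, and only when all four are there, go round again and turn every nut fully home against its stop at the green mark. Then, with all nuts home, throw the yellow-balled lever of the air valve fully over to its other end, on. Leave everything else on the bench where it is.

Things in the scene. Friction and masses are not known exactly. Their poses are not given: they have to be found in the camera images.
- rig: leak-test rig, fixed to the bench: green base plate 240 x 240 x 18 mm with a square aluminium engine cover (206 x 206, flange top 30 mm above the bench, a low dome in the middle, 94 across, 43 high). Origin: centre of the underside, z up. Round each nut lies a black dial 72 mm across, with an orange mark towards this frame's +x and a green mark 52 degrees clockwise of it
- nut_a_grip (a point): centre of the red bar handle of nut_a, at x, y = +65, +65 mm in the rig's frame, diagonally opposite nut_c: bar 50 long (x axis) x 12 wide (y) x 28 mm tall (z up, 50 to 78 mm above the bench) on a hub 20 mm across. The frame turns with the nut about its upright axis; the bar's +x end is white and is the pointer
- nut_a (a joint): turn of the nut, rad: clockwise from above tightens and counts up; starts at 0 to 0.25; pointer on the orange mark (the rig's +x) = 0.9; on the green mark = 1.8 = solid stop. Stiff (about 0.12 N m), stays where left
- nut_b_grip (a point): centre of the red bar handle of nut_b, at x, y = +65, -65 mm in the rig's frame, diagonally opposite nut_d: bar 50 long (x axis) x 12 wide (y) x 28 mm tall (z up, 50 to 78 mm above the bench) on a hub 20 mm across. The frame turns with the nut about its upright axis; the bar's +x end is white and is the pointer
- nut_b (a joint): turn of the nut, rad: clockwise from above tightens and counts up; starts at 0 to 0.25; pointer on the orange mark (the rig's +x) = 0.9; on the green mark = 1.8 = solid stop. Stiff (about 0.12 N m), stays where left
- nut_c_grip (a point): centre of the red bar handle of nut_c, at x, y = -65, -65 mm in the rig's frame, diagonally opposite nut_a: bar 50 long (x axis) x 12 wide (y) x 28 mm tall (z up, 50 to 78 mm above the bench) on a hub 20 mm across. The frame turns with the nut about its upright axis; the bar's +x end is white and is the pointer
- nut_c (a joint): turn of the nut, rad: clockwise from above tightens and counts up; starts at 0 to 0.25; pointer on the orange mark (the rig's +x) = 0.9; on the green mark = 1.8 = solid stop. Stiff (about 0.12 N m), stays where left
- nut_d_grip (a point): centre of the red bar handle of nut_d, at x, y = -65, +65 mm in the rig's frame, diagonally opposite nut_b: bar 50 long (x axis) x 12 wide (y) x 28 mm tall (z up, 50 to 78 mm above the bench) on a hub 20 mm across. The frame turns with the nut about its upright axis; the bar's +x end is white and is the pointer
- nut_d (a joint): turn of the nut, rad: clockwise from above tightens and counts up; starts at 0 to 0.25; pointer on the orange mark (the rig's +x) = 0.9; on the green mark = 1.8 = solid stop. Stiff (about 0.12 N m), stays where left
- air_base: air valve, fixed to the bench: blue block 70 x 50 x 25 mm with brass pipe stubs out of its two y sides (110 mm over their ends). Origin: centre of the underside, z up; the lever swings in its x-z plane. It stands on either side of the rig; a blue block with a round dial gauge (70 x 80, 64 tall) stands on the other side
- air_tip (a point): centre of the yellow ball (26 mm diameter) at the end of the valve's lever, a 10 mm rod 80 mm long that pivots over the block's centre at 22 mm above the bench; the ball is 92 to 102 mm above the bench
- air (a joint): valve lever, rad: starts at 0 to 0.08 (off, ball leaning to the -x side of air_base, 38 mm from its centre), 1.0 = fully over to the +x side (on, solid stop, ball 38 mm from the centre). Light friction (about 1 N at the ball), stays where left
- piston_mid (a point): loose bystander, leave alone: aluminium piston standing upright, 56 diameter, 52 tall mm. Point: its middle
- oilcan_mid (a point): loose bystander, leave alone: green oil can with a thin pointed spout, 72 diameter, 130 tall, its body 50 tall; all in mm. Point: its middle
- jar_mid (a point): loose bystander, leave alone: blue tin, 60 diameter, 60 tall mm. Point: its middle
- bearing_mid (a point): loose bystander, leave alone: steel bearing ring lying flat, 52 diameter, 15 tall mm. Point: its middle
- wrench_mid (a point): loose bystander, leave alone: steel open-ended wrench lying flat, 180 long mm. Point: its middle
- screwdriver_mid (a point): loose bystander, leave alone: yellow-handled screwdriver lying flat, 200 long mm. Point: its middle
- mallet_mid (a point): loose bystander, leave alone: mallet with a black rubber head lying flat, 260 long mm. Point: its middle
There are look-alikes about, which are no part of the job. Leave any pink or purple look-alike of the air_base alone.

How it is judged:
By the outcome, as a careful person would: the job done as asked, in the order asked, and still so for the second after the job is handed in, with the robot touching nothing.
It also fails if it takes over 72 s, if anything falls off the work surface, if the arm or the gripper's body presses on something with over 40 N, if the wrist force passes 120 N, or if a joint passes its speed limit or range.

## Working session

There is one attempt and no reset: what is moved stays moved. The work goes in short steps, Python scripts to look and compute and a shell command to move; the robot and the scene stay as the last step left them, time stands still between calls to the robot, and variables do not carry over. Pictures are saved under pics/ and viewed, at most 10 in all, crops included, and the job is handed in when it is done.

```bash
mkdir -p pics; ls; python3 - <<'E'
from bench import *
import cv2
for n in ("scene","top"):
    s=snapshot(n); cv2.imwrite(f"pics/{n}0.png",cv2.resize(s["img"][:,:,::-1],(800,600),interpolation=cv2.INTER_CUBIC))
    print(n,s["fx"],s["fy"],s["cx"],s["cy"],s["extrinsics"])
print(sense())
E
```

```text
pics
scene 412.11008699206093 412.11008699206093 255.4230592246681 197.5175413851386 [[-8.04728654e-01  4.11009857e-01 -4.28348795e-01  1.09467607e+03]
 [ 5.93610645e-01  5.49613461e-01 -5.87836241e-01  7.54656028e+02]
 [-6.18022498e-03 -7.27321071e-01 -6.86269527e-01  9.91171220e+02]
 [ 0.00000000e+00  0.00000000e+00  0.00000000e+00  1.00000000e+00]]
top 500.0368553490841 500.0368553490841 259.484345249096 182.3930324824911 [[ 1.37553879e-02 -9.88789357e-01  1.48682198e-01  3.07021202e+02]
 [-9.99900702e-01 -1.31470555e-02  5.07359667e-03 -1.41478403e+01]
 [-3.06198528e-03 -1.48737224e-01 -9.88872015e-01  1.71538605e+03]
 [ 0.00000000e+00  0.00000000e+00  0.00000000e+00  1.00000000e+00]]
{'time': 0.1, 'joint_pos': array([ 6.77014603e+01,  7.51233800e+00,  8.53242101e+01, -1.84678420e-03,
        8.72618594e+01, -4.89231523e+00]), 'qd': array([-0.01822222,  0.0430299 , -0.20659522, -0.04894788,  0.15420652,
        0.05028126]), 'joint_efforts': array([ 5.60140106e-04, -5.70948207e+01, -5.01940084e+01, -2.27710116e-04,
        8.15639592e-03, -1.41620552e-05]), 'tool_pos': array([179.38369998, 572.33650337, 403.72163104]), 'tcp_rot': array([-1.79901794e+02, -6.55470474e-03,  1.62593860e+02]), 'ft_force': array([-0.61940812,  0.33280119,  0.14917253]), 'wrist_torque': array([-0.00020003, -0.04310638,  0.05600698]), 'grip_force': 0.0, 'finger_gap': 85.29256470765274}
```

View pics/scene0.png

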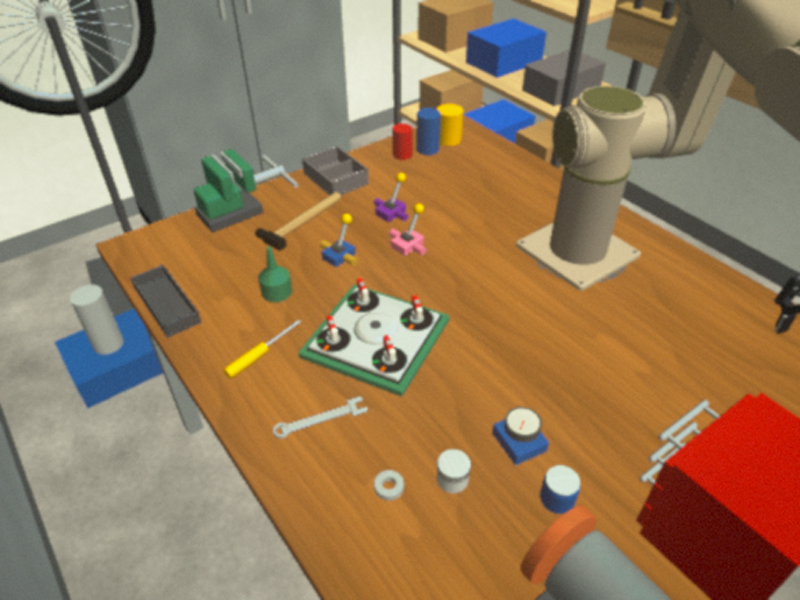

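View pics/top0.png

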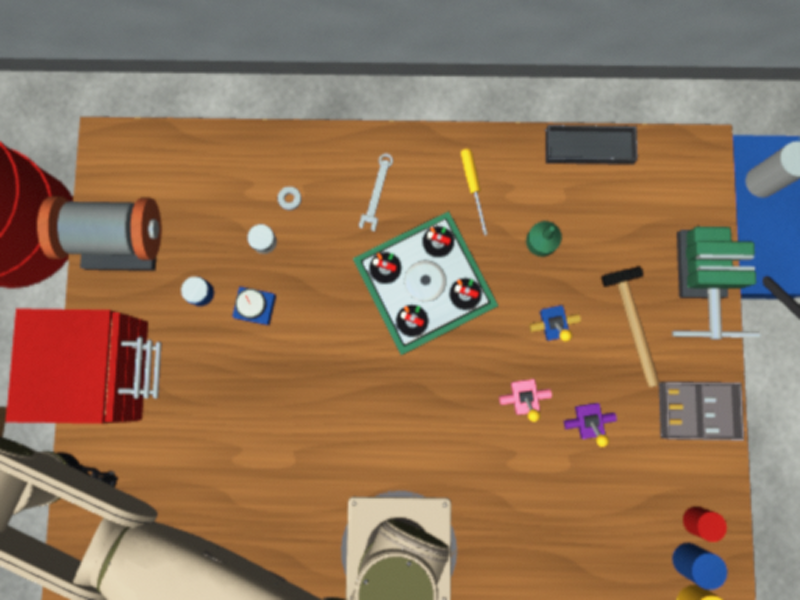

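The rig's corners are at about (448,213), (496,303), (403,353) and (355,260) in the top view. There are three candidate valves: blue (555,323) with its ball at (565,337), pink (525,397) and purple (591,421). Blue fits the description. I'll enlarge the rig and the blue valve.

```bash
python3 - <<'E'
from bench import *
import cv2
s=snapshot("top"); im=s["img"][130:235,220:385,::-1]
cv2.imwrite("pics/c1.png",cv2.resize(im,(792,504),interpolation=cv2.INTER_CUBIC))
E
```

```text
(no output)
```

View pics/c1.png

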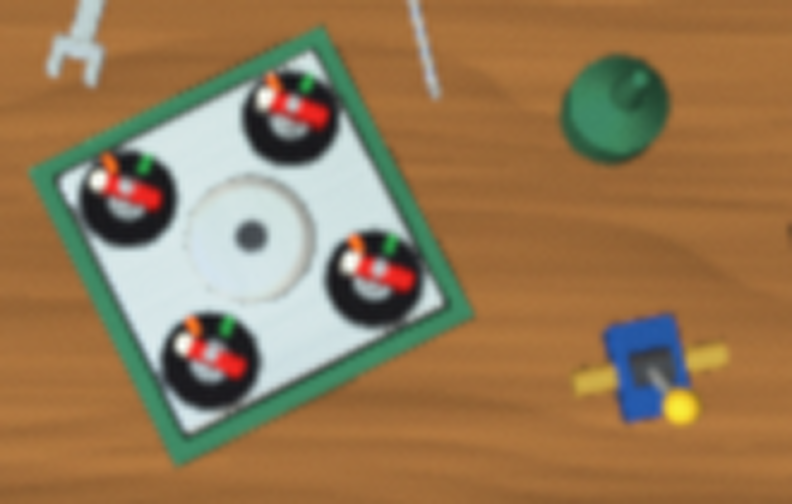

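The crop shows the rig corners at (322,28), (473,318), (180,465) and (32,172). The dials are a (128,198), b (291,117), c (375,278) and d (210,360), with the orange marks up-left. The blue valve's block is at (648,368), its pipe ends at (575,384)/(728,353) and its ball at (681,407). It is the only blue one with a lever.

```bash
cat > h.py <<'E'
import numpy as np
from scipy.optimize import least_squares
def ray(s,u,v,z):
    E=np.array(s["extrinsics"]);d=E[:3,:3]@[(u-s["cx"])/s["fx"],(v-s["cy"])/s["fy"],1];o=E[:3,3]
    return (o+d*(z-o[2])/d[2])
def proj(s,P):
    E=np.array(s["extrinsics"]);p=(np.asarray(P)-E[:3,3])@E[:3,:3]
    return np.array([s["fx"]*p[0]/p[2]+s["cx"],s["fy"]*p[1]/p[2]+s["cy"]])
def fit(model,W,x0):
    def f(p):
        c,q=np.cos(p[2]),np.sin(p[2])
        return (model@np.array([[c,q],[-q,c]])+p[:2]-W).ravel()
    r=least_squares(f,x0);return r.x,r.fun
E
python3 - <<'E'
from bench import *
from h import *
s=snapshot("top")
C=lambda u,v,z:ray(s,(u+.5)/4.8-.5+220,(v+.5)/4.8-.5+130,z)[:2]
W=[C(32,172,18),C(322,28,18),C(473,318,18),C(180,465,18),C(128,198,31),C(291,117,31),C(375,278,31),C(210,360,31)]
M=np.array([[120,120],[120,-120],[-120,-120],[-120,120],[65,65],[65,-65],[-65,-65],[-65,65]],float)
p,e=fit(M,np.array(W),[500,0,.45]);print(p[:2],np.degrees(p[2]),e.round(1))
c,q=np.cos(p[2]),np.sin(p[2])
for n,m in zip("abcd",M[4:]): print(n,p[:2]+np.array([[c,-q],[q,c]])@m)
for n,(u,v) in dict(a=(98,181),b=(265,97),c=(349,263),d=(183,345)).items():
    pass
print("pipes",C(575,384,12),C(728,353,12),"block",C(648,366,25),"ball",C(681,407,92))
E
```

```text
[570.80738697 -48.06245964] 27.499426922044943 [ 2.   3.8  3.9 -1.2  1.4 -3.4 -2.1  2.4 -1.1 -0.6 -1.4 -0.3 -1.2  0.1
 -1.3 -0.8]
a [598.45030814  39.60662789]
b [658.47647451 -75.70538081]
c [ 543.1644658  -135.73154717]
d [483.13829944 -20.41953847]
pipes [ 472.79458264 -279.59280545] [ 496.42902311 -388.80012812] block [ 484.98764596 -329.26100457] ball [ 450.35229835 -338.69342665]
```

```bash
python3 -m jog '-.466 -.319 .06 0 0 0 -1;-.466 -.319 .06 0 0 0 -1;-.466 -.319 .06 0 0 0 -1;-.466 -.319 .06 0 0 0 -1;-.466 -.319 .06 0 0 0 -1' 60
python3 -m jog '-.466 -.319 .06 0 0 0 -1;-.466 -.319 .06 0 0 0 -1;-.466 -.319 .06 0 0 0 -1;-.466 -.319 .06 0 0 0 -1;-.466 -.319 .06 0 0 0 -1'
python3 -m jog '-.466 -.319 .06 0 0 0 -1;-.466 -.319 .06 0 0 0 -1;0 0 0 0 0 .17 -1;0 0 0 0 0 .17 -1;0 0 0 0 0 .17 -1'
python3 -m jog '0 0 0 0 0 .17 -1;0 0 0 0 0 .17 -1;0 0 0 0 0 .17 -1;0 0 0 0 0 .17 -1;0 0 0 0 0 .17 -1'
python3 -m jog '0 0 0 0 0 0 -1'
python3 - <<'E'
from bench import *
import cv2
s=snapshot("wrist");cv2.imwrite("pics/w1.png",cv2.resize(s["img"][:,:,::-1],(800,600),interpolation=cv2.INTER_CUBIC))
print(sense()["joint_pos"])
E
```

```text
time: 0.82
tool_pos: [354.8, 349.1, 374.5]
tcp_rot: [180.0, 0.0, 162.6]
ft_force: [0.9, 1.2, 0.1]
finger_gap: 85.5
grip_force: 0.0
time: 1.45
tool_pos: [529.6, 127.1, 344.5]
tcp_rot: [180.0, 0.0, 162.6]
ft_force: [1.4, 1.1, 0.2]
finger_gap: 85.8
grip_force: 0.0
time: 2.08
tool_pos: [598.6, 39.6, 332.2]
tcp_rot: [-180.0, -0.0, 131.6]
ft_force: [-0.6, 0.5, 0.4]
finger_gap: 85.4
grip_force: 0.0
time: 2.7
tool_pos: [598.4, 40.0, 332.4]
tcp_rot: [-180.0, 0.0, 80.7]
ft_force: [0.5, 0.6, -0.6]
finger_gap: 85.0
grip_force: 0.0
time: 2.82
tool_pos: [598.5, 40.0, 332.4]
tcp_rot: [-180.0, 0.0, 81.1]
ft_force: [-0.6, -0.5, -0.6]
finger_gap: 85.7
grip_force: 0.0
[-1.07530504e+00  9.93855248e+00  9.01717846e+01 -2.50125355e-03
  7.99124156e+01  7.70248556e+00]
```

View pics/w1.png

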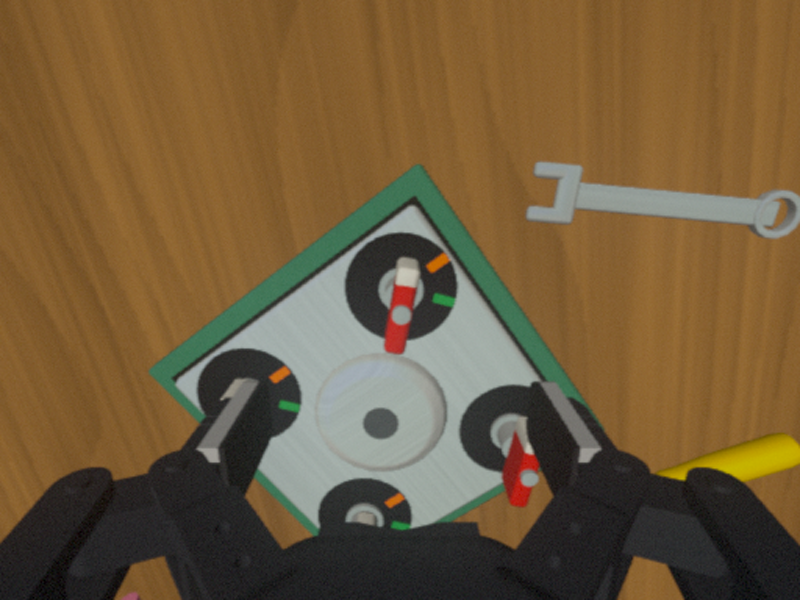

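The wrist view shows dial a at (401,287), with its bar top running from the white end (408,258) to (396,353). Dial b is at (516,430), the dome at (380,411), and the plate corners at (419,165) and (150,370).

```bash
python3 - <<'E'
from bench import *
from h import *
s=snapshot("wrist")
C=lambda u,v,z:ray(s,(u+.5)*.64-.5,(v+.5)*.64-.5,z)[:2]
W=[C(419,165,18),C(150,370,18),C(401,287,31),C(516,428,31),C(249,396,31),C(380,411,42),C(365,524,31)]
M=np.array([[120,120],[-120,120],[65,65],[65,-65],[-65,65],[0,0],[-65,-65]],float)
p,e=fit(M,np.array(W),[570,-48,.48]);print(p[:2],np.degrees(p[2]),e.round(1))
c,q=np.cos(p[2]),np.sin(p[2])
for n,m in zip("abcd",[[65,65],[65,-65],[-65,-65],[-65,65]]): print(n,p[:2]+np.array([[c,-q],[q,c]])@m)
a,b=C(408,258,78),C(396,353,78);d=a-b;print("bar",(a+b)/2,np.linalg.norm(d),np.degrees(np.arctan2(d[1],d[0])))
a,b=C(530,420,78),C(519,506,78);d=a-b;print("barb?",b,np.degrees(np.arctan2(d[1],d[0])))
E
```

```text
[573.7870418  -47.81364204] 27.837862972636923 [ 1.8  3.1 -3.6 -0.9  0.9 -0.1 -2.7 -0.4  0.9  0.3  0.3 -8.2  2.4  6.2]
a [600.91163793  40.01719699]
b [661.61788083 -74.93823817]
c [ 546.66244567 -135.64448107]
d [485.95620277 -20.68904591]
bar [600.55950429  42.70728265] 53.52690404072029 74.49031312951162
barb? [652.702619   -97.34276105] 80.0357825517479
```

```bash
python3 -m jog '.007 .014 .3 0 0 .15 -1;0 0 .4 0 0 0 -1;0 0 .395 0 0 0 -1;0 0 0 0 0 0 .6;0 0 0 0 0 0 1' 60
python3 -m jog '0 0 0 0 0 0 1;0 0 0 0 0 0 1;0 0 0 0 0 0 1'
```

```text
time: 3.55
tool_pos: [600.7, 40.4, 224.7]
tcp_rot: [179.9, -0.0, 72.1]
ft_force: [-0.3, -0.6, 0.9]
finger_gap: 51.7
grip_force: 0.0
time: 3.92
tool_pos: [600.2, 40.7, 225.4]
tcp_rot: [180.0, -0.0, 72.0]
ft_force: [-7.1, 1.3, 10.8]
finger_gap: 11.1
grip_force: 59.5
```

```bash
python3 -m jog '0 0 0 0 0 .148 1;0 0 0 0 0 .148 1;0 0 0 0 0 .148 1;0 0 0 0 0 .148 1;0 0 0 0 0 .148 1'
python3 -m jog '0 0 0 0 0 0 1'
python3 -m jog '0 0 0 0 0 0 -1;0 0 0 0 0 0 -1;0 0 0 0 0 0 -1;0 0 0 0 0 0 -1;0 0 -.5 0 0 0 -1'
python3 -m jog '0 0 -.5 0 0 0 -1;0 0 0 0 0 0 -1'
python3 - <<'E'
from bench import *
import cv2
s=snapshot("wrist");cv2.imwrite("pics/w2.png",cv2.resize(s["img"][:,:,::-1],(800,600),interpolation=cv2.INTER_CUBIC))
E
```

```text
time: 4.55
tool_pos: [601.1, 39.9, 225.4]
tcp_rot: [179.8, -0.2, 27.3]
ft_force: [0.9, -5.2, 5.0]
finger_gap: 11.1
grip_force: 58.6
time: 4.68
tool_pos: [601.1, 39.8, 225.4]
tcp_rot: [179.8, -0.2, 27.6]
ft_force: [0.6, -3.8, 6.4]
finger_gap: 11.1
grip_force: 59.0
time: 5.3
tool_pos: [597.7, 40.5, 268.4]
tcp_rot: [-179.7, 0.5, 27.6]
ft_force: [0.2, 1.1, 0.1]
finger_gap: 85.4
grip_force: 0.0
time: 5.55
tool_pos: [601.9, 40.5, 329.2]
tcp_rot: [179.7, -0.5, 27.6]
ft_force: [0.6, 0.6, -0.2]
finger_gap: 85.3
grip_force: 0.0
```

View pics/w2.png

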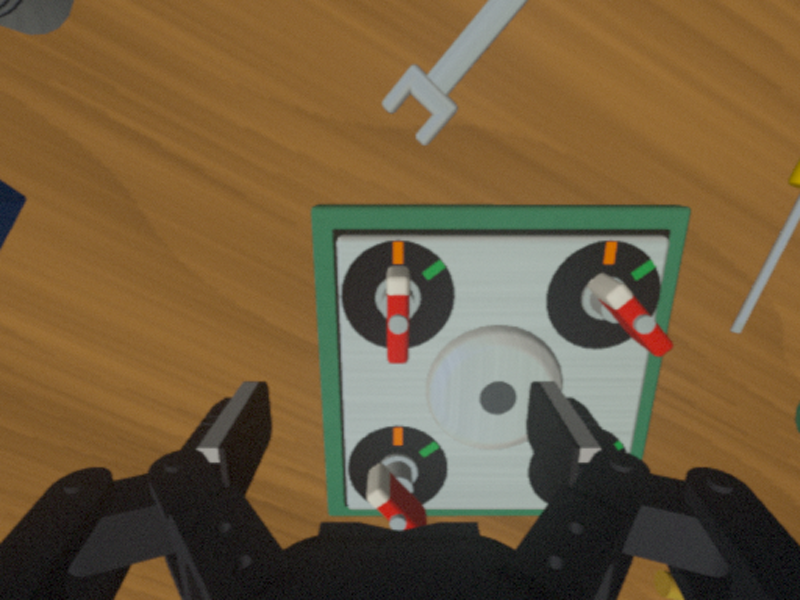

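Nut a's pointer at (398,280) lies on its orange mark at (398,252). Nuts b and d still stand about 40° short. Next is c, diagonally opposite a.

```bash
python3 -m jog '-.325 .325 0 0 0 0 -1;-.325 .325 0 0 0 0 -1;-.325 .325 0 0 0 0 -1;-.325 .325 0 0 0 0 -1;0 0 0 0 0 -.142 -1'
python3 -m jog '0 0 0 0 0 -.142 -1;0 0 0 0 0 -.142 -1;0 0 0 0 0 -.142 -1;0 0 0 0 0 -.142 -1;0 0 0 0 0 0 -1'
```

```text
time: 6.22
tool_pos: [543.5, -137.7, 321.2]
tcp_rot: [-179.9, 0.1, 36.1]
ft_force: [-0.3, 0.1, 0.6]
finger_gap: 85.3
grip_force: 0.0
time: 6.85
tool_pos: [544.5, -134.8, 321.4]
tcp_rot: [-179.8, 0.0, 70.2]
ft_force: [-0.3, 0.3, -0.3]
finger_gap: 85.1
grip_force: 0.0
```

```bash
python3 -m jog '0 .01 .48 0 0 0 -1;0 0 .48 0 0 0 -1;0 0 0 0 0 0 1;0 0 0 0 0 0 1;0 0 0 0 0 0 1' 60
python3 -m jog '0 0 0 0 0 0 1;0 0 0 0 0 0 1;0 0 0 0 0 0 1'
python3 -m jog '0 0 0 0 0 .142 1;0 0 0 0 0 .142 1;0 0 0 0 0 .142 1;0 0 0 0 0 .142 1;0 0 0 0 0 .142 1'
python3 -m jog '0 0 0 0 0 0 1'
```

```text
time: 7.48
tool_pos: [547.2, -135.7, 229.9]
tcp_rot: [179.8, -0.0, 70.1]
ft_force: [-0.2, 0.1, 0.2]
finger_gap: 32.0
grip_force: 0.0
time: 7.85
tool_pos: [545.5, -135.0, 229.4]
tcp_rot: [-179.9, -0.0, 70.2]
ft_force: [-14.0, 5.1, 17.3]
finger_gap: 10.7
grip_force: 60.1
time: 8.48
tool_pos: [546.2, -135.7, 229.5]
tcp_rot: [179.9, -0.0, 27.3]
ft_force: [-6.2, -0.8, 9.7]
finger_gap: 10.8
grip_force: 59.1
time: 8.6
tool_pos: [546.3, -135.7, 229.5]
tcp_rot: [179.9, -0.0, 27.4]
ft_force: [-7.7, -0.1, 10.5]
finger_gap: 10.7
grip_force: 59.2
```

```bash
python3 -m jog '0 0 0 0 0 0 -1;0 0 0 0 0 0 -1;0 0 0 0 0 0 -1;0 0 0 0 0 0 -1;0 0 -.4 0 0 0 -1'
python3 -m jog '0 0 -.4 0 0 0 -1;.43 0 0 0 0 0 -1;.43 0 0 0 0 0 -1;.44 0 0 0 0 0 -1;0 0 0 0 0 -.142 -1'
python3 -m jog '0 0 0 0 0 -.142 -1;0 0 0 0 0 -.142 -1;0 0 0 0 0 -.142 -1;0 0 0 0 0 -.142 -1;0 0 0 0 0 0 -1'
```

```text
time: 9.22
tool_pos: [544.2, -134.7, 263.7]
tcp_rot: [-179.7, 0.3, 27.6]
ft_force: [1.5, 0.1, 0.2]
finger_gap: 85.4
grip_force: 0.0
time: 9.85
tool_pos: [663.0, -73.3, 306.1]
tcp_rot: [-180.0, -0.0, 36.4]
ft_force: [-0.6, 1.1, -1.1]
finger_gap: 85.7
grip_force: 0.0
time: 10.48
tool_pos: [661.2, -75.1, 307.0]
tcp_rot: [-180.0, 0.0, 70.1]
ft_force: [-0.2, 0.8, 0.4]
finger_gap: 85.2
grip_force: 0.0
```

Target for b is (660.8,-75). Descending 80 mm.

```bash
python3 -m jog '0 0 .4 0 0 0 -1;0 0 .42 0 0 0 -1;0 0 0 0 0 0 1;0 0 0 0 0 0 1;0 0 0 0 0 0 1' 60
python3 -m jog '0 0 0 0 0 0 1;0 0 0 0 0 0 1;0 0 0 0 0 0 1'
python3 -m jog '0 0 0 0 0 .142 1;0 0 0 0 0 .142 1;0 0 0 0 0 .142 1;0 0 0 0 0 .142 1;0 0 0 0 0 .142 1'
python3 -m jog '0 0 0 0 0 0 1'
```

```text
time: 11.1
tool_pos: [662.4, -75.3, 228.2]
tcp_rot: [179.8, -0.0, 70.1]
ft_force: [0.3, 0.4, -0.4]
finger_gap: 32.5
grip_force: 0.0
time: 11.48
tool_pos: [660.8, -74.6, 227.7]
tcp_rot: [-179.9, -0.0, 70.2]
ft_force: [-13.1, 3.3, 14.1]
finger_gap: 10.9
grip_force: 60.4
time: 12.1
tool_pos: [661.6, -75.5, 227.7]
tcp_rot: [179.9, -0.1, 27.3]
ft_force: [-5.1, -1.7, 7.3]
finger_gap: 10.7
grip_force: 59.5
time: 12.22
tool_pos: [661.6, -75.5, 227.7]
tcp_rot: [179.9, -0.1, 27.4]
ft_force: [-5.6, -0.8, 8.6]
finger_gap: 10.9
grip_force: 59.5
```

Next is d, diagonally opposite b: rig shift (-130,+130), so tool x -130, y -130.

```bash
python3 -m jog '0 0 0 0 0 0 -1;0 0 0 0 0 0 -1;0 0 0 0 0 0 -1;0 0 0 0 0 0 -1;0 0 -.4 0 0 0 -1'
python3 -m jog '0 0 -.4 0 0 0 -1;-.325 -.325 0 0 0 0 -1;-.325 -.325 0 0 0 0 -1;-.325 -.325 0 0 0 0 -1;-.325 -.325 0 0 0 0 -1'
python3 -m jog '0 0 0 0 0 -.142 -1;0 0 0 0 0 -.142 -1;0 0 0 0 0 -.142 -1;0 0 0 0 0 -.142 -1;0 0 0 0 0 -.142 -1'
python3 -m jog '0 0 0 0 0 0 -1'
```

```text
time: 12.85
tool_pos: [659.3, -74.7, 260.9]
tcp_rot: [-179.7, 0.4, 27.6]
ft_force: [-0.1, -0.1, 0.2]
finger_gap: 85.3
grip_force: 0.0
time: 13.48
tool_pos: [484.4, -19.7, 305.1]
tcp_rot: [180.0, -0.0, 27.6]
ft_force: [0.2, -0.7, 1.1]
finger_gap: 85.4
grip_force: 0.0
time: 14.1
tool_pos: [485.8, -20.1, 305.3]
tcp_rot: [180.0, -0.0, 70.5]
ft_force: [-0.2, -0.2, -0.1]
finger_gap: 85.3
grip_force: 0.0
time: 14.22
tool_pos: [485.7, -20.1, 305.2]
tcp_rot: [180.0, -0.0, 70.1]
ft_force: [0.2, -0.1, 0.1]
finger_gap: 85.5
grip_force: 0.0
```

```bash
python3 -m jog '0 0 .4 0 0 0 -1;0 0 .4 0 0 0 -1;0 0 0 0 0 0 1;0 0 0 0 0 0 1;0 0 0 0 0 0 1' 60
python3 -m jog '0 0 0 0 0 0 1;0 0 0 0 0 0 1;0 0 0 0 0 0 1'
python3 -m jog '0 0 0 0 0 .142 1;0 0 0 0 0 .142 1;0 0 0 0 0 .142 1;0 0 0 0 0 .142 1;0 0 0 0 0 .142 1'
python3 -m jog '0 0 0 0 0 0 1'
python3 -m jog '0 0 0 0 0 0 -1;0 0 0 0 0 0 -1;0 0 0 0 0 0 -1;0 0 0 0 0 0 -1;0 0 -.4 0 0 0 -1'
python3 -m jog '-.2 .4 -.5 0 0 0 -1;-.2 .2 -.5 0 0 0 -1;0 0 0 0 0 0 -1'
python3 - <<'E'
from bench import *
import cv2
s=snapshot("wrist");cv2.imwrite("pics/w3.png",cv2.resize(s["img"][:,:,::-1],(800,600),interpolation=cv2.INTER_CUBIC))
E
```

```text
time: 14.85
tool_pos: [486.9, -20.3, 227.4]
tcp_rot: [179.8, -0.0, 70.1]
ft_force: [0.1, -0.5, -0.8]
finger_gap: 32.4
grip_force: 0.0
time: 15.22
tool_pos: [485.4, -19.8, 226.7]
tcp_rot: [-179.9, -0.0, 70.2]
ft_force: [-12.8, 3.1, 14.5]
finger_gap: 11.2
grip_force: 59.6
time: 15.85
tool_pos: [486.0, -20.5, 226.8]
tcp_rot: [179.9, -0.0, 27.3]
ft_force: [-5.7, -2.4, 8.4]
finger_gap: 11.1
grip_force: 58.7
time: 15.98
tool_pos: [486.1, -20.5, 226.8]
tcp_rot: [179.9, -0.0, 27.4]
ft_force: [-6.0, -2.4, 7.6]
finger_gap: 11.2
grip_force: 58.8
time: 16.6
tool_pos: [483.9, -19.8, 262.2]
tcp_rot: [-179.7, 0.3, 27.6]
ft_force: [0.3, 0.8, 0.4]
finger_gap: 85.3
grip_force: 0.0
time: 16.98
tool_pos: [479.2, -90.7, 367.0]
tcp_rot: [179.6, -0.4, 27.5]
ft_force: [-0.2, 0.2, -0.8]
finger_gap: 85.3
grip_force: 0.0
```

View pics/w3.png

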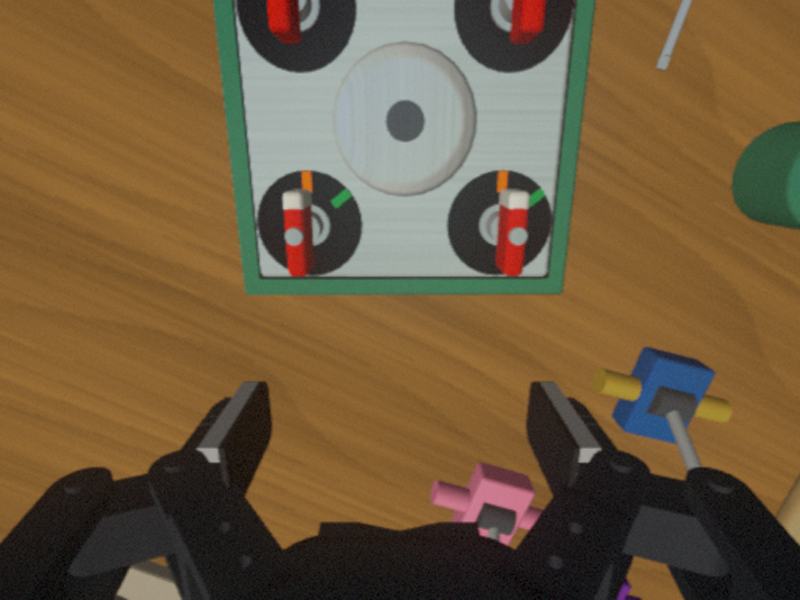

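Nuts c and d point straight up the picture at their orange marks, at (297,200)/(307,181) and (514,198)/(502,181), with the bars parallel to the rig. a and b also lie parallel. Pass 1 is done; pass 2 starts again at a.

```bash
python3 -m jog '.42 -.15 .15 0 0 0 -1;.42 -.15 .15 0 0 0 -1;.42 -.15 .15 0 0 0 -1;.42 -.15 .15 0 0 0 -1;0 0 0 0 0 0 -1' 60
python3 -m jog '0 0 .4 0 0 0 -1;0 0 .4 0 0 0 -1;0 0 0 0 0 0 -1'
```

```text
time: 17.65
tool_pos: [598.8, 45.3, 297.0]
tcp_rot: [-179.8, 0.3, 27.8]
ft_force: [-0.8, -0.6, -0.0]
finger_gap: 85.3
grip_force: 0.0
time: 18.02
tool_pos: [596.1, 42.2, 217.0]
tcp_rot: [-179.7, 0.5, 27.6]
ft_force: [-1.5, 0.4, -1.1]
finger_gap: 85.7
grip_force: 0.0
```

```bash
python3 -m jog '.03 .035 -.09 0 0 0 -1;0 0 0 0 0 0 -1;0 0 0 0 0 0 1;0 0 0 0 0 0 1;0 0 0 0 0 0 1'
python3 -m jog '0 0 0 0 0 0 1;0 0 0 0 0 0 1;0 0 0 0 0 0 1'
python3 -m jog '0 0 0 0 0 .16 1;0 0 0 0 0 .16 1;0 0 0 0 0 .16 1;0 0 0 0 0 .16 1;0 0 0 0 0 .16 1'
python3 -m jog '0 0 0 0 0 .06 1;0 0 0 0 0 0 1'
python3 -c "from bench import *;print(sense()['wrist_torque'])"
```

```text
time: 18.65
tool_pos: [603.4, 40.5, 230.8]
tcp_rot: [180.0, 0.0, 27.6]
ft_force: [0.8, 0.9, -0.0]
finger_gap: 32.2
grip_force: 0.0
time: 19.02
tool_pos: [603.4, 40.5, 230.8]
tcp_rot: [-180.0, 0.0, 27.6]
ft_force: [-0.9, -0.4, 1.7]
finger_gap: 10.6
grip_force: 60.2
time: 19.65
tool_pos: [603.6, 38.1, 230.8]
tcp_rot: [179.7, -0.1, -20.8]
ft_force: [-1.1, -15.9, 2.8]
finger_gap: 10.2
grip_force: 60.3
time: 19.9
tool_pos: [603.5, 37.8, 230.8]
tcp_rot: [179.7, -0.1, -24.1]
ft_force: [-1.4, -15.6, 2.0]
finger_gap: 10.8
grip_force: 60.3
[-2.55236703  0.25349252  0.11729516]
```

```bash
for i in 1; do python3 -m jog '0 0 0 0 0 .035 1;0 0 0 0 0 0 1'
python3 -c "from bench import *;print(sense()['wrist_torque'])"; python3 -m jog '0 0 0 0 0 .035 1;0 0 0 0 0 0 1'
python3 -c "from bench import *;print(sense()['wrist_torque'])"; done
```

```text
time: 20.15
tool_pos: [603.5, 37.9, 230.9]
tcp_rot: [179.7, -0.1, -26.1]
ft_force: [-0.9, -15.8, 3.5]
finger_gap: 10.7
grip_force: 65.0
[-2.5715181   0.22559493  1.15194433]
time: 20.4
tool_pos: [603.5, 37.9, 230.9]
tcp_rot: [179.7, -0.1, -28.2]
ft_force: [-1.6, -15.6, 2.7]
finger_gap: 10.9
grip_force: 79.2
[-2.57493542  0.30425389  1.80950629]
```

```bash
python3 -m jog '0 0 0 0 0 0 -1;0 0 0 0 0 0 -1;0 0 0 0 0 0 -1;0 0 0 0 0 0 -1;0 0 -.35 0 0 0 -1'
python3 -m jog '0 0 -.35 0 0 -.155 -1;0 0 0 0 0 -.155 -1;0 0 0 0 0 -.155 -1;0 0 0 0 0 -.155 -1;0 0 0 0 0 -.155 -1'
python3 -m jog '0 0 0 0 0 -.155 -1;-.325 .325 0 0 0 0 -1;-.325 .325 0 0 0 0 -1;-.325 .325 0 0 0 0 -1;-.325 .325 0 0 0 0 -1'
python3 -m jog '0 0 0 0 0 0 -1;0 0 0 0 0 0 -1;0 0 0 0 0 0 -1'
```

```text
time: 21.02
tool_pos: [601.7, 40.8, 262.5]
tcp_rot: [179.8, 0.4, -28.2]
ft_force: [0.3, -0.6, -0.0]
finger_gap: 85.7
grip_force: 0.0
time: 21.65
tool_pos: [603.4, 40.7, 300.8]
tcp_rot: [-180.0, -0.0, 18.6]
ft_force: [-1.0, -0.0, -0.3]
finger_gap: 85.4
grip_force: 0.0
time: 22.28
tool_pos: [547.9, -136.0, 300.9]
tcp_rot: [180.0, -0.0, 27.6]
ft_force: [1.7, -0.2, -0.8]
finger_gap: 85.7
grip_force: 0.0
time: 22.65
tool_pos: [548.8, -133.8, 300.8]
tcp_rot: [-180.0, -0.0, 27.7]
ft_force: [1.5, -0.2, 0.0]
finger_gap: 85.7
grip_force: 0.0
```

```bash
python3 -m jog '-.03 0 .37 0 0 0 -1;0 0 .37 0 0 0 -1;0 0 0 0 0 0 1;0 0 0 0 0 0 1;0 0 0 0 0 0 1'
python3 -m jog '0 0 0 0 0 0 1;0 0 0 0 0 0 1;0 0 0 0 0 0 1'
python3 -m jog '0 0 0 0 0 .16 1;0 0 0 0 0 .16 1;0 0 0 0 0 .16 1;0 0 0 0 0 .16 1;0 0 0 0 0 .16 1'
python3 -m jog '0 0 0 0 0 .09 1;0 0 0 0 0 .03 1;0 0 0 0 0 0 1'
python3 -c "from bench import *;print(sense()['wrist_torque'])"
```

```text
time: 23.28
tool_pos: [546.9, -136.3, 229.0]
tcp_rot: [179.9, -0.1, 27.6]
ft_force: [-0.1, -0.8, -0.3]
finger_gap: 32.1
grip_force: 0.0
time: 23.65
tool_pos: [546.3, -136.0, 228.7]
tcp_rot: [180.0, -0.1, 27.6]
ft_force: [-3.1, 4.1, 8.5]
finger_gap: 10.9
grip_force: 59.2
time: 24.28
tool_pos: [546.3, -137.4, 228.6]
tcp_rot: [179.9, -0.2, -20.7]
ft_force: [-3.2, -5.1, 5.4]
finger_gap: 10.8
grip_force: 58.8
time: 24.65
tool_pos: [546.3, -137.4, 228.7]
tcp_rot: [179.9, -0.2, -27.5]
ft_force: [-2.2, -6.0, 5.5]
finger_gap: 10.8
grip_force: 74.5
[-0.84921722  0.60434095  1.62287383]
```

Nut c is at its stop (torque 1.6 N m). On to b.

```bash
python3 -m jog '0 0 0 0 0 0 -1;0 0 0 0 0 0 -1;0 0 0 0 0 0 -1;0 0 0 0 0 0 -1;0 0 -.35 0 0 0 -1'
python3 -m jog '0 0 -.35 0 0 -.153 -1;0 0 0 0 0 -.153 -1;0 0 0 0 0 -.153 -1;0 0 0 0 0 -.153 -1;0 0 0 0 0 -.153 -1'
python3 -m jog '0 0 0 0 0 -.153 -1;.43 0 0 0 0 0 -1;.43 0 0 0 0 0 -1;.44 0 0 0 0 0 -1;0 0 0 0 0 0 -1'
python3 -m jog '0 0 0 0 0 0 -1;0 0 0 0 0 0 -1'
```

```text
time: 25.28
tool_pos: [544.2, -135.7, 258.7]
tcp_rot: [179.9, 0.4, -27.6]
ft_force: [0.6, -0.4, -0.3]
finger_gap: 85.5
grip_force: 0.0
time: 25.9
tool_pos: [545.7, -136.2, 296.7]
tcp_rot: [-180.0, 0.0, 18.6]
ft_force: [-0.4, -0.3, 0.8]
finger_gap: 85.4
grip_force: 0.0
time: 26.52
tool_pos: [662.7, -74.5, 295.7]
tcp_rot: [-180.0, 0.0, 27.6]
ft_force: [-0.5, 0.4, 0.1]
finger_gap: 85.3
grip_force: 0.0
time: 26.78
tool_pos: [660.4, -76.9, 296.8]
tcp_rot: [-180.0, 0.0, 27.4]
ft_force: [0.4, 0.5, -0.3]
finger_gap: 85.3
grip_force: 0.0
```

```bash
python3 -m jog '.015 -.01 .35 0 0 0 -1;0 0 .35 0 0 0 -1;0 0 0 0 0 0 1;0 0 0 0 0 0 1;0 0 0 0 0 0 1'
python3 -m jog '0 0 0 0 0 0 1;0 0 0 0 0 0 1;0 0 0 0 0 0 1'
python3 -m jog '0 0 0 0 0 .16 1;0 0 0 0 0 .16 1;0 0 0 0 0 .16 1;0 0 0 0 0 .16 1;0 0 0 0 0 .16 1'
python3 -m jog '0 0 0 0 0 .09 1;0 0 0 0 0 .03 1;0 0 0 0 0 0 1'
python3 -c "from bench import *;print(sense()['wrist_torque'])"
```

```text
time: 27.4
tool_pos: [662.9, -75.1, 229.4]
tcp_rot: [179.9, -0.2, 27.5]
ft_force: [-0.2, -0.3, 0.3]
finger_gap: 32.3
grip_force: 0.0
time: 27.78
tool_pos: [662.7, -74.9, 228.8]
tcp_rot: [179.9, -0.1, 27.5]
ft_force: [0.2, 0.2, 7.1]
finger_gap: 10.6
grip_force: 59.8
time: 28.4
tool_pos: [662.7, -77.2, 228.8]
tcp_rot: [179.8, -0.3, -20.9]
ft_force: [-1.0, -13.5, 4.4]
finger_gap: 10.5
grip_force: 59.6
time: 28.78
tool_pos: [662.7, -77.4, 228.8]
tcp_rot: [179.8, -0.3, -27.7]
ft_force: [-0.6, -12.8, 5.0]
finger_gap: 10.8
grip_force: 76.6
[-2.12427107  0.25209738  1.72146924]
```

Nut b is home. On to d.

```bash
python3 -m jog '0 0 0 0 0 0 -1;0 0 0 0 0 0 -1;0 0 0 0 0 0 -1;0 0 0 0 0 0 -1;0 0 -.35 0 0 0 -1'
python3 -m jog '0 0 -.35 0 0 -.153 -1;0 0 0 0 0 -.153 -1;0 0 0 0 0 -.153 -1;0 0 0 0 0 -.153 -1;0 0 0 0 0 -.153 -1'
python3 -m jog '0 0 0 0 0 -.153 -1;-.33 -.325 0 0 0 0 -1;-.33 -.325 0 0 0 0 -1;-.33 -.325 0 0 0 0 -1;-.33 -.325 0 0 0 0 -1'
python3 -m jog '0 0 0 0 0 0 -1;0 0 0 0 0 0 -1;0 0 0 0 0 0 -1'
```

```text
time: 29.4
tool_pos: [660.3, -74.2, 258.0]
tcp_rot: [179.9, 0.4, -27.7]
ft_force: [0.5, 0.8, -1.4]
finger_gap: 85.4
grip_force: 0.0
time: 30.02
tool_pos: [662.0, -74.5, 296.7]
tcp_rot: [-180.0, 0.0, 18.5]
ft_force: [0.7, -0.3, 0.6]
finger_gap: 85.2
grip_force: 0.0
time: 30.65
tool_pos: [483.6, -19.4, 296.7]
tcp_rot: [-180.0, -0.0, 27.4]
ft_force: [-0.2, 0.6, 1.5]
finger_gap: 85.3
grip_force: 0.0
time: 31.02
tool_pos: [486.1, -20.2, 297.4]
tcp_rot: [179.9, -0.1, 27.3]
ft_force: [0.5, -0.0, -0.8]
finger_gap: 85.3
grip_force: 0.0
```

```bash
python3 -m jog '0 0 .35 0 0 0 -1;0 0 .35 0 0 0 -1;0 0 0 0 0 0 1;0 0 0 0 0 0 1;0 0 0 0 0 0 1'
python3 -m jog '0 0 0 0 0 0 1;0 0 0 0 0 0 1;0 0 0 0 0 0 1'
python3 -m jog '0 0 0 0 0 .16 1;0 0 0 0 0 .16 1;0 0 0 0 0 .16 1;0 0 0 0 0 .16 1;0 0 0 0 0 .16 1'
python3 -m jog '0 0 0 0 0 .09 1;0 0 0 0 0 .03 1;0 0 0 0 0 0 1'
python3 -c "from bench import *;print(sense()['wrist_torque'])"
python3 -m jog '0 0 0 0 0 0 -1;0 0 0 0 0 0 -1;0 0 0 0 0 0 -1;0 0 0 0 0 0 -1;0 0 -.5 0 0 0 -1'
python3 -m jog '0 0 -.5 0 0 0 -1;0 0 -.5 0 0 0 -1;0 0 0 0 0 0 -1;0 0 0 0 0 0 -1'
```

```text
time: 31.65
tool_pos: [486.2, -20.1, 228.7]
tcp_rot: [179.9, -0.1, 27.4]
ft_force: [0.1, -0.5, -0.8]
finger_gap: 32.2
grip_force: 0.0
time: 32.02
tool_pos: [485.9, -20.3, 228.3]
tcp_rot: [179.9, -0.1, 27.3]
ft_force: [-0.6, -3.3, 6.2]
finger_gap: 10.5
grip_force: 61.0
time: 32.65
tool_pos: [485.9, -21.6, 228.4]
tcp_rot: [179.8, -0.3, -21.0]
ft_force: [-0.1, -13.2, 4.9]
finger_gap: 10.9
grip_force: 60.7
time: 33.02
tool_pos: [485.9, -21.6, 228.4]
tcp_rot: [179.8, -0.3, -27.7]
ft_force: [0.7, -14.1, 5.2]
finger_gap: 10.5
grip_force: 78.1
[-2.01597117  0.04910151  1.70877225]
time: 33.65
tool_pos: [482.8, -19.5, 273.0]
tcp_rot: [179.8, 0.5, -27.8]
ft_force: [0.9, 0.1, 0.7]
finger_gap: 85.3
grip_force: 0.0
time: 34.15
tool_pos: [484.9, -19.8, 376.2]
tcp_rot: [180.0, 0.0, -27.8]
ft_force: [0.5, -0.4, -0.4]
finger_gap: 85.3
grip_force: 0.0
```

```bash
python3 -m jog '.15 .54 .05 0 0 0 1;.15 .54 .05 0 0 0 1;.15 .54 .05 0 0 0 1;.15 .54 .05 0 0 0 1;.15 .54 .05 0 0 0 1'
python3 -m jog '.15 .54 .05 0 0 -.167 1;0 0 0 0 0 -.167 1;0 0 0 0 0 -.167 1;0 0 0 0 0 -.167 1;0 0 0 0 0 0 1'
python3 -m jog '0 0 0 0 0 0 1'
python3 - <<'E'
from bench import *
import cv2,numpy as np
w=cv2.resize(snapshot("wrist")["img"][:,:,::-1],(460,345),interpolation=cv2.INTER_CUBIC)
t=cv2.resize(snapshot("top")["img"][130:235,220:385,::-1],(792,504),interpolation=cv2.INTER_CUBIC)
cv2.imwrite("pics/w4.png",cv2.resize(snapshot("wrist")["img"][:,:,::-1],(800,600)));cv2.imwrite("pics/t4.png",t)
E
```

```text
time: 34.78
tool_pos: [424.0, -294.9, 349.2]
tcp_rot: [-179.9, 0.2, -27.8]
ft_force: [0.9, -0.6, 0.3]
finger_gap: -0.1
grip_force: 0.0
time: 35.4
tool_pos: [412.8, -348.0, 344.5]
tcp_rot: [-179.8, 0.1, 12.2]
ft_force: [-0.4, 0.9, 0.4]
finger_gap: 0.2
grip_force: 0.0
time: 35.52
tool_pos: [413.0, -348.1, 345.5]
tcp_rot: [-179.9, 0.1, 12.0]
ft_force: [0.8, -0.2, -0.2]
finger_gap: 0.1
grip_force: 0.0
```

View pics/w4.png

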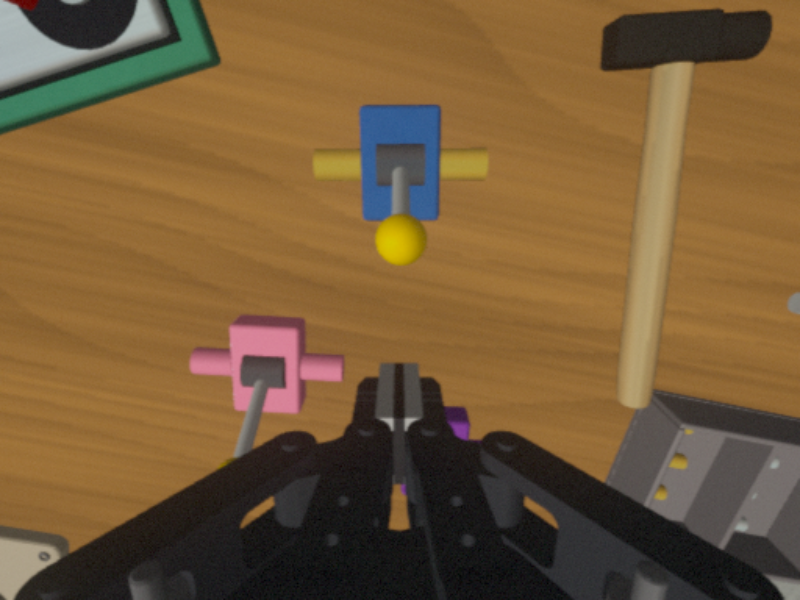

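View pics/t4.png

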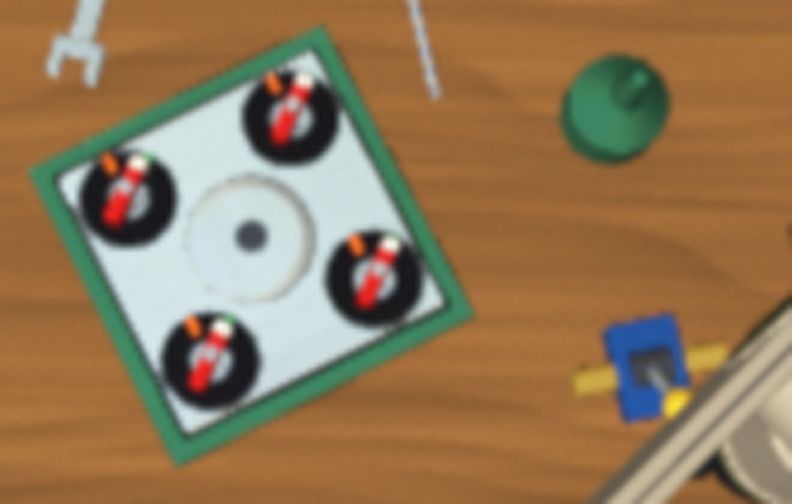

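All four white pointers cover the green marks. The wrist view shows the blue valve straight ahead, with its ball at (401,240) in line with the shut fingers at (400,380). Pink (270,370) is well to the left and purple (455,425) is behind.

```bash
python3 -m jog '0 0 .5 0 0 0 1;0 0 .48 0 0 0 1;0 0 0 0 0 0 1;0 0 0 0 0 0 1'
python3 -m jog '.15 0 0 0 0 0 1;.15 0 0 0 0 0 1;.15 0 0 0 0 0 1;.15 0 0 0 0 0 1;.15 0 0 0 0 0 1'
python3 -m jog '.05 0 0 0 0 0 1;.03 0 0 0 0 0 1;0 0 0 0 0 0 1'
```

```text
time: 36.17
tool_pos: [413.8, -348.9, 250.6]
tcp_rot: [179.9, -0.1, 12.2]
ft_force: [-0.1, -0.6, 1.4]
finger_gap: -0.3
grip_force: 0.0
time: 36.8
tool_pos: [487.7, -332.1, 248.6]
tcp_rot: [-180.0, 0.0, 12.3]
ft_force: [-1.3, 0.4, -0.4]
finger_gap: 0.0
grip_force: 0.5
time: 37.17
tool_pos: [494.3, -330.9, 248.7]
tcp_rot: [-180.0, 0.0, 12.2]
ft_force: [-0.2, -0.1, 0.0]
finger_gap: -0.2
grip_force: 0.0
```

```bash
for i in 1; do python3 -m jog '.03 0 0 0 0 0 1;0 0 0 0 0 0 1'; python3 -m jog '.03 0 0 0 0 0 1;0 0 0 0 0 0 1';python3 -m jog '.02 0 0 0 0 0 1;0 0 0 0 0 0 1'; done | grep -E "pos|force"
```

```text
tool_pos: [497.2, -330.3, 248.9]
ft_force: [-0.4, 0.3, 0.2]
grip_force: 0.1
tool_pos: [499.7, -329.8, 248.7]
ft_force: [-5.6, -0.5, 1.9]
grip_force: 2.9
tool_pos: [500.5, -329.8, 248.6]
ft_force: [-13.9, -1.1, 5.9]
grip_force: 7.2
```

```bash
python3 -m jog '.015 0 0 0 0 0 1;0 0 0 0 0 0 1;-.3 0 0 0 0 0 1;-.3 0 -.3 0 0 0 1;0 0 -.5 0 0 0 1'
python3 -m jog '-.1 0 -.5 0 0 0 1;-.1 0 -.2 0 0 0 1;0 0 0 0 0 0 1;0 0 0 0 0 0 1'
python3 - <<'E'
from bench import *
import cv2
cv2.imwrite("pics/w5.png",cv2.resize(snapshot("wrist")["img"][:,:,::-1],(800,600)))
E
```

```text
time: 38.55
tool_pos: [442.8, -341.3, 327.1]
tcp_rot: [-179.7, 0.2, 12.1]
ft_force: [0.2, -0.1, 0.0]
finger_gap: -0.4
grip_force: 0.0
time: 39.05
tool_pos: [425.3, -345.4, 396.7]
tcp_rot: [-179.9, 0.1, 12.2]
ft_force: [-0.1, 0.2, -0.1]
finger_gap: 0.3
grip_force: 0.0
```

View pics/w5.png

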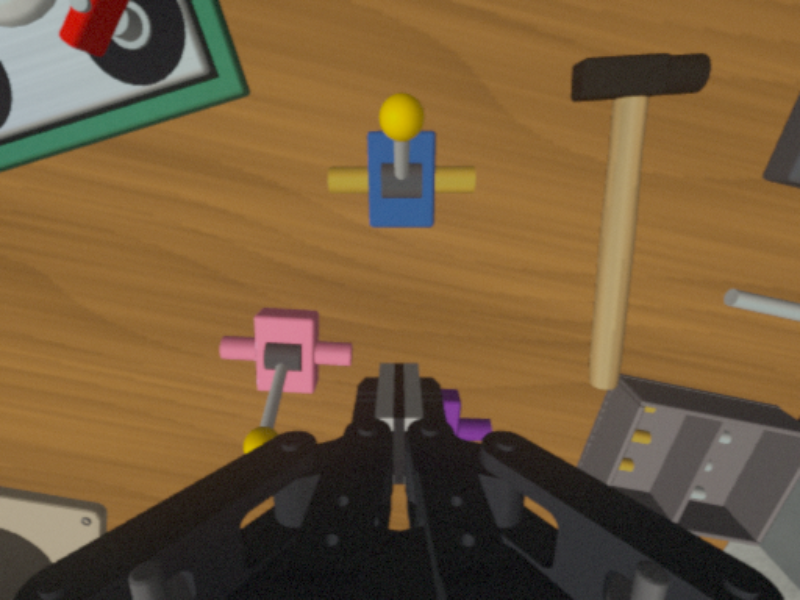

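The blue valve's ball, now at (401,117), has gone over to the far (+x) side, and the pink and purple valves have not been touched.

```bash
python3 - <<'E'
from bench import *
from h import *
s=snapshot("wrist");b=ray(s,401.5*.64-.5,117.5*.64-.5,92)[:2];print(b, (b-[484.7,-333.5])@[.977,.211])
print(hand_in())
E
```

```text
[ 522.60064794 -324.16517312] 38.99858150336577
the job is handed in; nothing more can be done
None
```

The job is done and handed in at about 39 s. All four nuts went to the orange marks and then fully home, in the order a-c-b-d both times. The blue valve's lever is against its on stop, with the ball measured 39 mm past centre (38 expected), and nothing else was touched.

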